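# Fill the vacant place in the vial block

### The arm

A 6-joint arm with a two-finger parallel gripper is mounted at the origin on a cart in front of the work surface, level with it; the furniture and walls round the work are solid. World frame = base frame: x ahead of the robot, y to its left, z up, the work surface at z = 0. Lengths are in mm, angles in rad, forces in N, time in s.
With the tool pointing down it reaches from about 300 to 875 mm from the base axis. Payload 6.4 kg.
Tool frame: the origin (TCP) lies on the centre line of the jaws, within the pads' length; the fingertips stand 11 mm ahead of it and the grasp point (between the pads) lies 8 mm behind it; x points along the fingers, y is the direction in which the jaws open and shut, and the axes are right-handed (so a half turn about x gives the same grasp; the last joint's range is limited). The gripper opens to 85 mm and grips with 20 to 120 N. Pads are 22 mm wide; open, the fingers measure 114 mm over their backs; the gripper's body (76 mm by 85 mm) begins 54 mm behind the grasp point. The pads swing forward as they close: fully open they stand 13 mm farther back than shut.
Start: joints at [0.896, 0.181, 1.607, -0, 1.354, -0.206], TCP at [259.786, 512.984, 242.288] pointing down, gripper open.
Joint ranges: [-2.99, 2.99], [-0.89, 2.07], [0.3, 2.58], [-1.14, 4.28], [0, 2.63], [-3.12, 3.12]. Speed limits (rad/s): [2.57, 2.57, 3.01, 3.14, 3.14, 3.14].

### API

Orientations are given as a 3x3 rotation matrix whose columns are the frame's x, y, z axes.
In Python, from cell import ctrl gives the robot as it stands.
- The arm moves only by the tool play_rows, never from a script. Its argument "moves" is a list of rows, each an object with "fingers": the opening, from 0 (shut) to 1 (fully open); "travel": the shift along the tool's x, y, z scaled (see below), a list of three; "spin": the turn about the tool's x scaled (see below). In form: [{"fingers": fingers, "travel": [tx, ty, tz], "spin": spin}, ...]. A call has 1 to 12 rows; each row shifts and turns the pose as measured when the row begins, along the tool's axes as they then stand; what a row does not reach is not made up. The controller multiplies each number of a shift by 2 cm and each number of a turn by 4 degrees. A row lasts 1/12 s, in which the tool goes at most 41.7 mm and 7.16 degrees, less where a joint would pass 70% of its speed; a pose out of reach is approached as far as the arm can. A call with a number of a shift or a turn outside -1 to 1 is refused whole. A call with a gripper value outside its range is refused whole. The fingers move at their own pace and stop on an object; the grip force is fixed at half the most. Time passes only in rows, so rows that do not move let the fingers close. It gives the time, the measured TCP pose, the force and the opening at its end, in the units of the state.
- ctrl.sense(): the state, without advancing time (a new reading comes with each control period).
- ctrl.snapshot(name): name is "scene" or "top"; returns a dict with "img" (384x512x3 uint8, red, green, blue), "vertical_fov" (degrees; the focal length in pixels is half the picture's height over the tangent of half this angle, whatever the lens; pixels are square), "cx", "cy" (the principal point, pixels), "origin" and "attitude" of the camera in the world. Camera axes: x right, y down, z forward; pixel columns grow to the right and rows downward; lengths in mm; the calibration is good to about 2 mm. A picture is of the moment at which its call begins. There is no depth.
- ctrl.hand_in(): hands the job in, once; it reports no verdict.
The state is a dict: "clock": time; "joints": joint angles; "qd": joint speeds; "effort": joint torques, N m; "position": TCP position; "ee_rot": TCP orientation; "ft_force": force on the tool from outside, world axes, zero at the start; "ft_torque": the same for the moment, N m; "gripper_width": opening from 0.0 (shut) to 1.0 (fully open).
Only numpy, scipy, OpenCV 4.12 (cv2) and the standard library are available. Lean on these libraries where they do the work, as an engineer would, in place of code of your own. Each camera call takes 0.05 s, during which the arm holds its last target. There are 200 camera calls.

### The job

Two of the three wells of the white vial block already hold a tall vial and one well is empty. Pick up the third tall vial (28 mm wide, 65 mm tall, clear, no label, black cap), which stands on the bench's front ledge beside two smaller vials, and stand it upright in the empty well. Leave the two vials in the block where they are.

Things in the scene. Friction and masses are not known exactly. Their poses are not given: they have to be found in the camera images.
- vial_block: White plastic block, 70 x 200 x 26 mm (x, y, z), fixed to the bench's pale front ledge (z = 0). Origin: centre of its underside; z up, y along its length. Three round wells open upward, 42 mm wide, 20 mm deep (flat floor 6 mm above the origin), centred at y = -62, 0 and +62 mm, x = 0 in its frame. Two hold vials at the start, one is empty; which one varies.
- vial_4: The vial to move: clear glass, no label, black cap, 28 mm wide, 65 mm tall (cap, 24 mm wide, from 60 mm up), 12 g, upright on the ledge right (-y) of the block in a row along y with two smaller clear vials (22 mm wide, 50 and 56 mm tall), 90 mm or more apart; its place in the row varies. Origin: centre of its underside, z up. Grip it above 40 mm so the fingers stay clear of the block.
- vial_3: vial with a red-striped label and black cap, 28 mm in diameter and 65 mm tall, standing in one of the block's wells; stays there. Origin: centre of its underside, z up.
- vial_9: another vial with a red-striped label and black cap, 28 mm in diameter and 65 mm tall, standing in another of the block's wells; stays there. Origin: centre of its underside, z up.
Things that resemble listed ones, but are neither listed nor needed, are in the scene too. What is shaped like the vial_9 but green or turquoise is not meant.

How it is judged:
By the outcome, as a careful person would: the job done as asked, in the order asked, and still so for the second after the job is handed in, with the robot touching nothing.
It also fails if it takes over 35 s, if anything falls off the work surface, if the arm or the gripper's body presses on something with over 40 N, if the wrist force passes 120 N, or if a joint passes its speed limit or range.

## Working session

There is one attempt and no reset: what is moved stays moved. The work goes in short steps, Python scripts to look and compute and a tool call to move; the robot and the scene stay as the last step left them, time stands still between calls to the robot, and variables do not carry over. Pictures are saved under pics/ and viewed, about 8 in all and at most 12, crops included, and the job is handed in when it is done.

Besides the shell and the picture viewer there is one more tool, called after ">>>" as name(argument=value, ...), one argument or row to a line, values as JSON. play_rows: Moves the arm, as the interface text tells. Its arguments: {"type":"object","properties":{"moves":{"type":"array"}},"required":["moves"]}

```bash
mkdir -p pics; cat > h.py <<'E'
from cell import ctrl
import numpy as np, cv2
def snap(n,f):
    s=ctrl.snapshot(n); cv2.imwrite(f'pics/{f}.png',s['img'][:,:,::-1]); 
    np.save(f'pics/{f}.npy',s,allow_pickle=True); return s
def load(f): return np.load(f'pics/{f}.npy',allow_pickle=True).item()
def F(s): return s['img'].shape[0]/2/np.tan(np.radians(s['vertical_fov'])/2)
def px2w(s,u,v,z):
    d=np.array(s['attitude'])@np.array([(u-s['cx'])/F(s),(v-s['cy'])/F(s),1]); o=np.array(s['origin'])
    return o+d*(z-o[2])/d[2]
def w2px(s,p):
    c=np.array(s['attitude']).T@(np.array(p)-np.array(s['origin'])); return F(s)*c[:2]/c[2]+[s['cx'],s['cy']]
E
python3 - <<'E'
from h import *
a=snap('scene','s0');b=snap('top','t0')
for s in(a,b):print({k:v for k,v in s.items() if k!='img'})
print(ctrl.sense())
E
```

```text
{'vertical_fov': 44.790470014860134, 'cx': 257.8795316128314, 'cy': 190.55606055679067, 'origin': array([ 118.7409969 , -982.83636448,  589.75982765]), 'attitude': array([[ 0.90406531, -0.21652291,  0.36848846],
       [-0.42714839, -0.4285014 ,  0.79619771],
       [-0.01449723, -0.87721398, -0.47988067]])}
{'vertical_fov': 50.14245575383728, 'cx': 258.80403591932566, 'cy': 186.21690299484794, 'origin': array([ 456.60212473,  -22.12042373, 1148.47260956]), 'attitude': array([[-0.02374083, -0.99524537,  0.09446179],
       [-0.9995541 ,  0.02191907, -0.02027688],
       [ 0.01810996, -0.09490106, -0.99532197]])}
{'clock': 0.1, 'joints': array([ 8.95727943e-01,  1.81441302e-01,  1.60789775e+00,  2.61417017e-05,
        1.35381226e+00, -2.06317004e-01]), 'qd': array([-6.56149960e-05, -2.69033456e-03, -2.47587292e-03, -1.42647616e-04,
       -1.82371722e-03,  3.76103365e-04]), 'effort': array([-1.22605443e-04, -4.45873725e+01, -3.52234054e+01, -2.98107434e-04,
        4.22323239e-03, -4.50764230e-05]), 'position': array([259.45230462, 512.60521653, 241.49350379]), 'ee_rot': array([[-9.94011423e-04,  4.51776985e-01,  8.92130353e-01],
       [-1.20083142e-03,  8.92129612e-01, -4.51777948e-01],
       [-9.99998785e-01, -1.52037060e-03, -3.44279027e-04]]), 'ft_force': array([-0.34632795,  0.07670662,  0.03912398]), 'ft_torque': array([-0.06643539, -0.00123535,  0.02549472]), 'gripper_width': 0.9982763044280676}
```

View pics/s0.png

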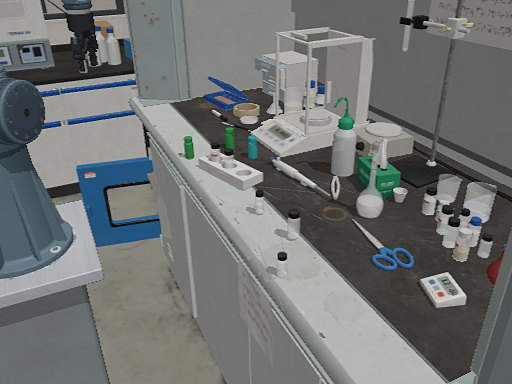

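View pics/t0.png

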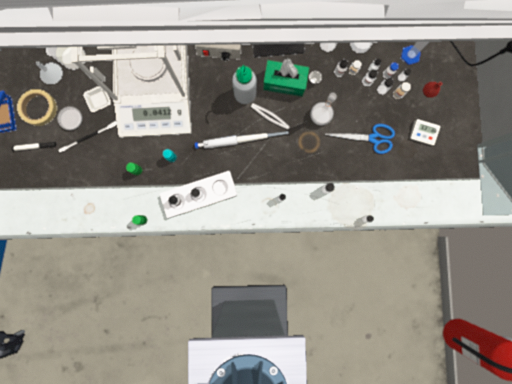

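The scene shows the block with two capped vials (scene 215,155 and 228,160) and the empty right well (243,174). Three clear vials stand in the row: scene (260,202), (293,224) and (282,264). The middle one looks tallest and widest, so it fits vial_4. In the top view it is near (322,190). I'll confirm with one enlarged crop.

```bash
python3 - <<'E'
from h import *
a=load('s0')['img'][:,:,::-1];b=load('t0')['img'][:,:,::-1]
r=lambda i,k:cv2.resize(i,None,fx=k,fy=k,interpolation=cv2.INTER_CUBIC)
A=r(a[140:290,190:320],2);A=r(a[140:280,190:320],2.15)
B=r(b[165:235,150:382],3.4)
A=r(a[140:280,190:320],2.4)
B=B[:,:790];C=np.zeros((B.shape[0]+A.shape[0],B.shape[1],3),np.uint8);C[:B.shape[0]]=B;C[B.shape[0]:,:A.shape[1]]=A
cv2.imwrite('pics/c1.png',C);print(C.shape,B.shape)
E
```

```text
(574, 789, 3) (238, 789, 3)
```

View pics/c1.png

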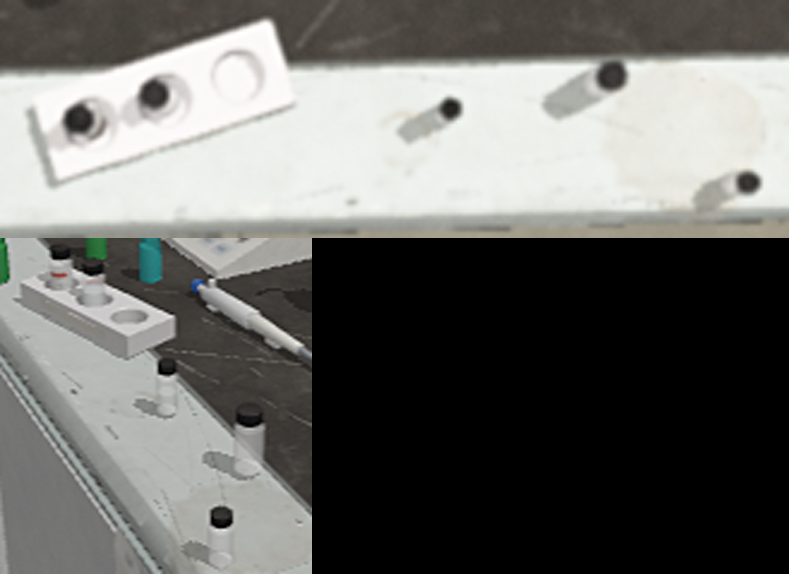

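The enlarged crop shows the middle vial (crop 611,74) is clearly wider and taller than its neighbours (450,108 and 747,182) and has no label, so it is vial_4. The empty well is at crop (239,75).

```bash
python3 - <<'E'
from h import *
t=load('t0');s=load('s0')
def caps(i,box):
    x0,y0,x1,y1=box; w=np.clip(110-i[y0:y1,x0:x1].max(2).astype(float),0,None)
    yy,xx=np.mgrid[y0:y1,x0:x1]; return (w*xx).sum()/w.sum(),(w*yy).sum()/w.sum()
c=caps(t['img'],(322,182,340,196)); print('cap top',c,px2w(t,*c,63))
c2=caps(s['img'],(284,205,304,218)); print('cap scene',c2,px2w(s,*c2,62.5))
cr=lambda x,y:(150+(x+.5)/3.4-.5,165+(y+.5)/3.4-.5)
K=[px2w(t,*cr(*p),26) for p in((268,18),(297,103),(54,177),(33,103))]
for k in K:print(k.round(1))
print('edges',[round(np.linalg.norm(K[i]-K[i-1]),1) for i in range(4)])
w=px2w(t,*cr(239,75),26);print('well',w)
for n,p in(('v',(80,120)),('v',(156,95))):print(n,px2w(t,*cr(*p),71-2))
sc=lambda x,y:(190+x/2.4,140+(y-238)/2.4)
print('well scene',px2w(s,*sc(129,317.5),26))
for p in((61,252),(93,267)):print('v sc',px2w(s,*sc(*p),68.5))
E
```

```text
cap top (np.float64(329.3421052631579), np.float64(186.7528041415013)) [ 554.04512259 -232.18812274   63.        ]
cap scene (np.float64(293.4772266522503), np.float64(211.5674415461549)) [ 552.0536324  -228.99737306   62.5       ]
[610.   37.5  26. ]
[540.4  15.3  26. ]
[485.5 210.4  26. ]
[545.2 227.1  26. ]
edges [np.float64(200.4), np.float64(73.0), np.float64(202.7), np.float64(62.0)]
well [564.13177105  61.62934087  26.        ]
v [527.8298143  181.43797729  69.        ]
v [545.88068268 122.76993503  69.        ]
well scene [559.49159275  58.76559527  26.        ]
v sc [524.3702415  175.38453175  68.5       ]
v sc [541.66309183 117.63722486  68.5       ]
```

Vial_4 is at about (553,-231), with top and scene agreeing to 4 mm. The block's edges and vial spacing match the given sizes. The empty well is at about (563,62), and the block axis is (0.30,-0.955). I'll set the jaw axis perpendicular to the block axis, which needs a spin of about +46°.

>>> play_rows(
  moves=[
    {"fingers": 1, "travel": [0, 0, 0], "spin": 0.96},
    {"fingers": 1, "travel": [0, 0, 0], "spin": 0.96},
    {"fingers": 1, "travel": [0, 0, 0], "spin": 0.96},
    {"fingers": 1, "travel": [0, 0, 0], "spin": 0.96},
    {"fingers": 1, "travel": [0, 0, 0], "spin": 0.96},
    {"fingers": 1, "travel": [0, 0, 0], "spin": 0.96},
    {"fingers": 1, "travel": [0, 0, 0], "spin": 0.96},
    {"fingers": 1, "travel": [0, 0, 0], "spin": 0.96},
    {"fingers": 1, "travel": [0, 0, 0], "spin": 0.96},
    {"fingers": 1, "travel": [0, 0, 0], "spin": 0.96},
    {"fingers": 1, "travel": [0, 0, 0], "spin": 0.96},
    {"fingers": 1, "travel": [0, 0, 0], "spin": 0.96},
  ],
)

```text
clock: 1.1
position: [256.8, 509.3, 234.7]
ee_rot: [[-0.009, 0.966, 0.257], [-0.012, 0.257, -0.966], [-1.0, -0.012, 0.009]]
ft_force: [0.2, 0.2, -0.1]
gripper_width: 1.0
```

```bash
cat > go.py <<'E'
import sys
from h import *
t=np.array([float(x) for x in sys.argv[1:4]]);s=ctrl.sense();R=s['ee_rot']
print('clk',s['clock'],'pos',s['position'].round(1),'jaw deg',np.degrees(np.arctan2(R[1,1],R[0,1])).round(1),'xaxis',R[:,0].round(3),'grip',round(s['gripper_width'],3),'F',s['ft_force'].round(1))
print('units',(R.T@(t-s['position'])/20).round(2))
E
python3 go.py 553 -231 150
```

```text
clk 1.1 pos [256.8 509.3 234.7] jaw deg 14.9 xaxis [-0.009 -0.012 -1.   ] grip 1.0 F [ 0.2  0.2 -0.1]
units [ 4.52  4.83 39.54]
```

>>> play_rows(
  moves=[
    {"fingers": 1, "travel": [0, 0.12, 1], "spin": 0},
    {"fingers": 1, "travel": [0, 0.12, 1], "spin": 0},
    {"fingers": 1, "travel": [0, 0.12, 1], "spin": 0},
    {"fingers": 1, "travel": [0, 0.12, 1], "spin": 0},
    {"fingers": 1, "travel": [0, 0.12, 1], "spin": 0},
    {"fingers": 1, "travel": [0, 0.12, 1], "spin": 0},
    {"fingers": 1, "travel": [0, 0.12, 1], "spin": 0},
    {"fingers": 1, "travel": [0, 0.12, 1], "spin": 0},
    {"fingers": 1, "travel": [0, 0.12, 1], "spin": 0},
    {"fingers": 1, "travel": [0, 0.12, 1], "spin": 0},
    {"fingers": 1, "travel": [0, 0.12, 1], "spin": 0},
    {"fingers": 1, "travel": [0, 0.12, 1], "spin": 0},
  ],
)

```text
clock: 2.1
position: [344.2, 275.6, 230.9]
ee_rot: [[-0.018, 0.965, 0.26], [-0.017, 0.26, -0.966], [-1.0, -0.021, 0.012]]
ft_force: [-0.3, 0.5, -0.5]
gripper_width: 1.0
```

```bash
python3 go.py 553 -231 150
```

```text
clk 2.1 pos [344.2 275.6 230.9] jaw deg 15.1 xaxis [-0.018 -0.017 -1.   ] grip 1.0 F [-0.3  0.5 -0.5]
units [ 4.29  3.59 27.12]
```

>>> play_rows(
  moves=[
    {"fingers": 1, "travel": [0, 0.13, 1], "spin": 0},
    {"fingers": 1, "travel": [0, 0.13, 1], "spin": 0},
    {"fingers": 1, "travel": [0, 0.13, 1], "spin": 0},
    {"fingers": 1, "travel": [0, 0.13, 1], "spin": 0},
    {"fingers": 1, "travel": [0, 0.13, 1], "spin": 0},
    {"fingers": 1, "travel": [0, 0.13, 1], "spin": 0},
    {"fingers": 1, "travel": [0, 0.13, 1], "spin": 0},
    {"fingers": 1, "travel": [0, 0.13, 1], "spin": 0},
    {"fingers": 1, "travel": [0, 0.13, 1], "spin": 0},
    {"fingers": 1, "travel": [0, 0.13, 1], "spin": 0},
    {"fingers": 1, "travel": [0, 0.13, 1], "spin": 0},
    {"fingers": 1, "travel": [0, 0.13, 1], "spin": 0},
  ],
)

```text
clock: 3.1
position: [436.2, 39.8, 229.4]
ee_rot: [[-0.024, 0.965, 0.26], [-0.017, 0.26, -0.965], [-1.0, -0.028, 0.01]]
ft_force: [-0.2, 0.2, 0.8]
gripper_width: 1.0
```

>>> play_rows(
  moves=[
    {"fingers": 1, "travel": [0.1, 0.13, 1], "spin": 0},
    {"fingers": 1, "travel": [0.1, 0.13, 1], "spin": 0},
    {"fingers": 1, "travel": [0.1, 0.13, 1], "spin": 0},
    {"fingers": 1, "travel": [0.1, 0.13, 1], "spin": 0},
    {"fingers": 1, "travel": [0.1, 0.13, 1], "spin": 0},
    {"fingers": 1, "travel": [0.1, 0.13, 1], "spin": 0},
    {"fingers": 1, "travel": [0.1, 0.13, 1], "spin": 0},
    {"fingers": 1, "travel": [0.1, 0.13, 1], "spin": 0},
    {"fingers": 1, "travel": [0.1, 0.13, 1], "spin": 0},
    {"fingers": 1, "travel": [0.1, 0.13, 1], "spin": 0},
    {"fingers": 1, "travel": [0.1, 0.13, 1], "spin": 0},
    {"fingers": 1, "travel": [0.1, 0.13, 1], "spin": 0},
  ],
)

```text
clock: 4.1
position: [528.2, -195.4, 201.1]
ee_rot: [[-0.031, 0.965, 0.259], [-0.013, 0.259, -0.966], [-0.999, -0.034, 0.005]]
ft_force: [-0.4, -0.3, 0.2]
gripper_width: 1.003
```

```bash
python3 go.py 553 -231 110
```

```text
clk 4.1 pos [ 528.2 -195.4  201.1] jaw deg 15.0 xaxis [-0.031 -0.013 -0.999] grip 1.003 F [-0.4 -0.3  0.2]
units [4.54 0.89 2.02]
```

>>> play_rows(
  moves=[
    {"fingers": 1, "travel": [0.88, 0.18, 0.41], "spin": 0},
    {"fingers": 1, "travel": [0.88, 0.18, 0.41], "spin": 0},
    {"fingers": 1, "travel": [0.88, 0.18, 0.41], "spin": 0},
    {"fingers": 1, "travel": [0.88, 0.18, 0.41], "spin": 0},
    {"fingers": 1, "travel": [0.88, 0.18, 0.41], "spin": 0},
  ],
)

```text
clock: 4.52
position: [556.5, -238.3, 111.9]
ee_rot: [[-0.026, 0.966, 0.255], [-0.017, 0.255, -0.967], [-1.0, -0.03, 0.01]]
ft_force: [-0.9, 0.0, -0.3]
gripper_width: 0.998
```

```bash
python3 go.py 553 -231 43; python3 - <<'E'
from h import *
s=snap('scene','s1');t=snap('top','t1')
r=lambda i,k:cv2.resize(i[:,:,::-1],None,fx=k,fy=k,interpolation=cv2.INTER_CUBIC)
cv2.imwrite('pics/c2.png',np.hstack([r(s['img'][130:250,240:370],3),r(t['img'][140:260,270:400],3)]))
E
```

```text
clk 4.5167 pos [ 556.5 -238.3  111.9] jaw deg 14.8 xaxis [-0.026 -0.017 -1.   ] grip 0.998 F [-0.9  0.  -0.3]
units [ 3.44  0.03 -0.43]
```

View pics/c2.png

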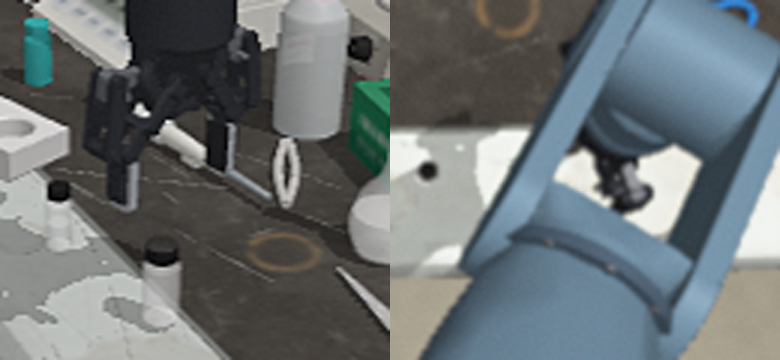

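The scene crop shows the fingers straddling the vial, with the cap at crop (162,245) below and between the tips at (122,205) and (225,170). The top view is blocked by the arm. I'll correct 8 mm sideways and descend.

>>> play_rows(
  moves=[
    {"fingers": 1, "travel": [0, 0, -0.4], "spin": 0},
    {"fingers": 1, "travel": [0.4, 0, 0], "spin": 0},
  ],
)

```text
clock: 4.78
position: [552.5, -229.5, 102.1]
ee_rot: [[-0.031, 0.967, 0.254], [-0.014, 0.254, -0.967], [-0.999, -0.033, 0.006]]
ft_force: [0.7, 1.3, -1.0]
gripper_width: 1.003
```

```bash
python3 go.py 553 -231 43; python3 -c "
from h import *
s=load('s1');p=np.array([556.5,-238.3,112]);j=np.array([.966,.255,0])
for q in (p+42*j,p-42*j,(553,-231,63)): q=np.array(q)-[0,0,0];print(((w2px(s,q)-[240,130])*3).round())"
```

```text
clk 4.7833 pos [ 552.5 -229.5  102.1] jaw deg 14.7 xaxis [-0.031 -0.014 -0.999] grip 1.003 F [ 0.7  1.3 -1. ]
units [2.96 0.1  0.06]
[216. 170.]
[130. 209.]
[163. 245.]
```

>>> play_rows(
  moves=[
    {"fingers": 1, "travel": [0.9, 0.04, 0.02], "spin": 0},
    {"fingers": 1, "travel": [0.9, 0.04, 0.02], "spin": 0},
    {"fingers": 1, "travel": [0.9, 0.04, 0.02], "spin": 0},
    {"fingers": 1, "travel": [0, 0, 0], "spin": 0},
  ],
)

```text
clock: 5.12
position: [554.6, -228.6, 49.7]
ee_rot: [[-0.026, 0.966, 0.257], [-0.017, 0.257, -0.966], [-1.0, -0.029, 0.01]]
ft_force: [-0.9, -0.2, -0.3]
gripper_width: 0.999
```

```bash
python3 go.py 553 -231 43
```

```text
clk 5.1167 pos [ 554.6 -228.6   49.7] jaw deg 14.9 xaxis [-0.026 -0.017 -1.   ] grip 0.999 F [-0.9 -0.2 -0.3]
units [ 0.34 -0.1   0.09]
```

>>> play_rows(
  moves=[
    {"fingers": 1, "travel": [0.2, -0.1, 0.1], "spin": 0},
    {"fingers": 0, "travel": [0, 0, 0], "spin": 0},
    {"fingers": 0, "travel": [0, 0, 0], "spin": 0},
    {"fingers": 0, "travel": [0, 0, 0], "spin": 0},
    {"fingers": 0, "travel": [0, 0, 0], "spin": 0},
    {"fingers": 0, "travel": [0, 0, 0], "spin": 0},
    {"fingers": 0, "travel": [0, 0, 0], "spin": 0},
    {"fingers": 0, "travel": [0, 0, 0], "spin": 0},
    {"fingers": 0, "travel": [0, 0, 0], "spin": 0},
  ],
)

```text
clock: 5.87
position: [556.0, -231.9, 52.7]
ee_rot: [[-0.018, 0.966, 0.258], [-0.022, 0.258, -0.966], [-1.0, -0.023, 0.017]]
ft_force: [-1.0, -0.5, 0.5]
gripper_width: 0.301
```

```bash
python3 go.py 553 -231 43
```

```text
clk 5.8667 pos [ 556.  -231.9   52.7] jaw deg 15.0 xaxis [-0.018 -0.022 -1.   ] grip 0.301 F [-1.  -0.5  0.5]
units [ 0.49 -0.12 -0.09]
```

It gripped something 25.6 mm wide with the TCP at z=52.7, so the grasp point is at about 61, right on the cap edge. I'll regrip about 10 mm lower, on the glass.

>>> play_rows(
  moves=[
    {"fingers": 0.6, "travel": [0, 0, 0], "spin": 0},
    {"fingers": 0.6, "travel": [0, 0, 0], "spin": 0},
    {"fingers": 0.6, "travel": [0, 0, 0], "spin": 0},
    {"fingers": 0.6, "travel": [0.3, 0, 0], "spin": 0},
    {"fingers": 0.6, "travel": [0.25, 0, 0], "spin": 0},
  ],
)

```text
clock: 6.28
position: [556.6, -232.7, 42.2]
ee_rot: [[-0.016, 0.966, 0.258], [-0.023, 0.258, -0.966], [-1.0, -0.022, 0.018]]
ft_force: [-0.1, 0.1, 0.0]
gripper_width: 0.6
```

```bash
python3 go.py 554 -231 41
```

```text
clk 6.2833 pos [ 556.6 -232.7   42.2] jaw deg 15.0 xaxis [-0.016 -0.023 -1.   ] grip 0.6 F [-0.1  0.1  0. ]
units [ 0.06 -0.11 -0.12]
```

>>> play_rows(
  moves=[
    {"fingers": 0, "travel": [0.08, 0, 0], "spin": 0},
    {"fingers": 0, "travel": [0.02, 0, 0], "spin": 0},
    {"fingers": 0, "travel": [0.02, 0, 0], "spin": 0},
    {"fingers": 0, "travel": [0.02, 0, 0], "spin": 0},
    {"fingers": 0, "travel": [0.02, 0, 0], "spin": 0},
    {"fingers": 0, "travel": [0.02, 0, 0], "spin": 0},
  ],
)

```text
clock: 6.78
position: [556.0, -232.5, 38.3]
ee_rot: [[-0.018, 0.966, 0.258], [-0.022, 0.258, -0.966], [-1.0, -0.024, 0.017]]
ft_force: [-2.2, 1.0, 6.1]
gripper_width: 0.308
```

```bash
python3 go.py 554 -231 145
```

```text
clk 6.7833 pos [ 556.  -232.5   38.3] jaw deg 15.0 xaxis [-0.018 -0.022 -1.   ] grip 0.308 F [-2.2  1.   6.1]
units [-5.33 -0.2  -0.01]
```

>>> play_rows(
  moves=[
    {"fingers": 0, "travel": [-0.5, 0, 0], "spin": 0},
    {"fingers": 0, "travel": [-0.9, 0, 0], "spin": 0},
    {"fingers": 0, "travel": [-0.9, 0, 0], "spin": 0},
    {"fingers": 0, "travel": [-0.9, 0, 0], "spin": 0},
    {"fingers": 0, "travel": [-0.9, 0, 0], "spin": 0},
    {"fingers": 0, "travel": [-0.9, 0, 0], "spin": 0},
  ],
)

```text
clock: 7.28
position: [554.5, -228.1, 137.7]
ee_rot: [[-0.027, 0.966, 0.258], [-0.016, 0.258, -0.966], [-0.999, -0.031, 0.008]]
ft_force: [-0.2, -1.5, 0.1]
gripper_width: 0.311
```

```bash
python3 go.py 563 62 140;python3 - <<'E'
from h import *
s=snap('scene','s2')
cv2.imwrite('pics/c3.png',cv2.resize(s['img'][100:250,220:370,::-1],None,fx=3,fy=3,interpolation=cv2.INTER_CUBIC))
E
```

```text
clk 7.2833 pos [ 554.5 -228.1  137.7] jaw deg 14.9 xaxis [-0.027 -0.016 -0.999] grip 0.311 F [-0.2 -1.5  0.1]
units [ -0.36   4.15 -13.9 ]
```

View pics/c3.png

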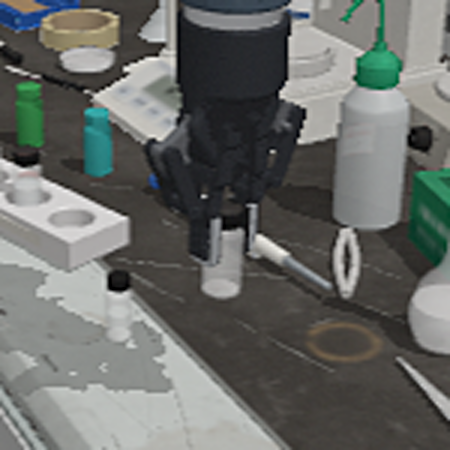

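The vial is held upright (crop 222,260). Carrying it to the well.

>>> play_rows(
  moves=[
    {"fingers": 0, "travel": [-0.03, 0.3, -1], "spin": 0},
    {"fingers": 0, "travel": [-0.03, 0.3, -1], "spin": 0},
    {"fingers": 0, "travel": [-0.03, 0.3, -1], "spin": 0},
    {"fingers": 0, "travel": [-0.03, 0.3, -1], "spin": 0},
    {"fingers": 0, "travel": [-0.03, 0.3, -1], "spin": 0},
    {"fingers": 0, "travel": [-0.03, 0.3, -1], "spin": 0},
    {"fingers": 0, "travel": [-0.03, 0.3, -1], "spin": 0},
    {"fingers": 0, "travel": [-0.03, 0.3, -1], "spin": 0},
    {"fingers": 0, "travel": [-0.03, 0.3, -1], "spin": 0},
    {"fingers": 0, "travel": [-0.03, 0.3, -1], "spin": 0},
    {"fingers": 0, "travel": [-0.03, 0.3, -1], "spin": 0},
    {"fingers": 0, "travel": [-0.03, 0.3, -1], "spin": 0},
  ],
)

```text
clock: 8.33
position: [567.6, 25.7, 148.1]
ee_rot: [[-0.011, 0.968, 0.251], [-0.026, 0.25, -0.968], [-1.0, -0.017, 0.023]]
ft_force: [0.5, -0.5, -0.0]
gripper_width: 0.309
```

```bash
python3 go.py 563 62 120
```

```text
clk 8.3333 pos [567.6  25.7 148.1] jaw deg 14.5 xaxis [-0.011 -0.026 -1.   ] grip 0.309 F [ 0.5 -0.5 -0. ]
units [ 1.36  0.25 -1.84]
```

>>> play_rows(
  moves=[
    {"fingers": 0, "travel": [0.2, 0.08, -0.7], "spin": 0},
    {"fingers": 0, "travel": [0.4, 0.08, -0.6], "spin": 0},
    {"fingers": 0, "travel": [0.7, 0.05, -0.4], "spin": 0},
    {"fingers": 0, "travel": [0.7, 0, 0], "spin": 0},
    {"fingers": 0, "travel": [0.7, 0, 0], "spin": 0},
    {"fingers": 0, "travel": [0.4, 0, 0], "spin": 0},
  ],
)

```text
clock: 8.83
position: [563.7, 65.4, 84.3]
ee_rot: [[-0.004, 0.967, 0.256], [-0.026, 0.256, -0.966], [-1.0, -0.01, 0.024]]
ft_force: [-0.2, -0.1, -0.1]
gripper_width: 0.309
```

```bash
python3 go.py 563 62 46;python3 - <<'E'
from h import *
s=snap('scene','s3');t=snap('top','t3')
cv2.imwrite('pics/c4.png',cv2.resize(s['img'][90:200,180:310,::-1],None,fx=5,fy=5,interpolation=cv2.INTER_CUBIC))
E
```

```text
clk 8.8333 pos [563.7  65.4  84.3] jaw deg 14.8 xaxis [-0.004 -0.026 -1.   ] grip 0.309 F [-0.2 -0.1 -0.1]
units [ 1.92 -0.06  0.11]
```

View pics/c4.png

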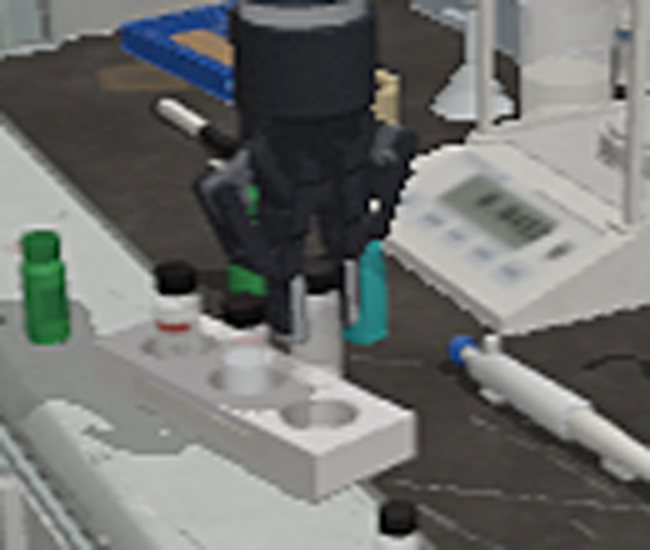

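```bash
python3 - <<'E'
from h import *
s=load('s3')
c=lambda p:((w2px(s,p)-[180,90])*5).round(1)
print('well pred',c((563,62,26)),'vial bottom pred',c((563.5,64.4,46)),'vial cap top pred',c((563.7,65.9,111)))
print('well obs ->',px2w(s,180+319/5,90+412/5,26))
E
```

```text
well pred [322.3 411.9] vial bottom pred [320.3 376.8] vial cap top pred [315.9 264.3]
well obs -> [561.39058668  62.74115391  26.        ]
```

Prediction and picture agree to about 2 mm, and the well clearance is 7 mm. Lowering.

>>> play_rows(
  moves=[
    {"fingers": 0, "travel": [0.5, -0.05, 0.12], "spin": 0},
    {"fingers": 0, "travel": [0.5, 0, 0], "spin": 0},
    {"fingers": 0, "travel": [0.4, 0, 0], "spin": 0},
    {"fingers": 0, "travel": [0.2, 0, 0], "spin": 0},
  ],
)

```text
clock: 9.27
position: [565.0, 60.3, 52.0]
ee_rot: [[-0.001, 0.967, 0.254], [-0.026, 0.254, -0.967], [-1.0, -0.007, 0.025]]
ft_force: [-0.1, 0.6, 0.1]
gripper_width: 0.309
```

```bash
python3 go.py 562.5 63 45
```

```text
clk 9.2667 pos [565.   60.3  52. ] jaw deg 14.7 xaxis [-0.001 -0.026 -1.   ] grip 0.309 F [-0.1  0.6  0.1]
units [ 0.35 -0.08 -0.17]
```

>>> play_rows(
  moves=[
    {"fingers": 0, "travel": [0.15, -0.08, -0.12], "spin": 0},
    {"fingers": 0, "travel": [0.15, 0, 0], "spin": 0},
    {"fingers": 0, "travel": [0.1, 0, 0], "spin": 0},
  ],
)

```text
clock: 9.52
position: [562.8, 61.5, 44.0]
ee_rot: [[-0.002, 0.967, 0.254], [-0.027, 0.253, -0.967], [-1.0, -0.008, 0.025]]
ft_force: [-10.7, 0.1, 31.3]
gripper_width: 0.312
```

```bash
python3 go.py 562.5 63 44.5
```

```text
clk 9.5167 pos [562.8  61.5  44. ] jaw deg 14.7 xaxis [-0.002 -0.027 -1.   ] grip 0.312 F [-10.7   0.1  31.3]
units [-0.03  0.01 -0.08]
```

The vial is seated: contact force with the TCP at z=44.0, against 44.3 expected. I'll ease off, open and retract straight up.

>>> play_rows(
  moves=[
    {"fingers": 0, "travel": [-0.04, 0, 0], "spin": 0},
    {"fingers": 0, "travel": [0, 0, 0], "spin": 0},
    {"fingers": 0.6, "travel": [0, 0, 0], "spin": 0},
    {"fingers": 0.6, "travel": [0, 0, 0], "spin": 0},
    {"fingers": 0.6, "travel": [0, 0, 0], "spin": 0},
    {"fingers": 0.6, "travel": [0, 0, 0], "spin": 0},
    {"fingers": 0.6, "travel": [-0.2, 0, 0], "spin": 0},
    {"fingers": 0.6, "travel": [-0.5, 0, 0], "spin": 0},
    {"fingers": 0.6, "travel": [-0.8, 0, 0], "spin": 0},
    {"fingers": 0.6, "travel": [-1, 0, 0], "spin": 0},
    {"fingers": 0.6, "travel": [-1, 0, 0], "spin": 0},
    {"fingers": 0.6, "travel": [-1, 0, 0], "spin": 0},
  ],
)

```text
clock: 10.52
position: [559.7, 64.4, 136.4]
ee_rot: [[-0.01, 0.967, 0.254], [-0.026, 0.253, -0.967], [-1.0, -0.016, 0.022]]
ft_force: [-0.6, 0.8, 0.2]
gripper_width: 0.597
```

>>> play_rows(
  moves=[
    {"fingers": 0.6, "travel": [-0.8, 0, 0], "spin": 0},
    {"fingers": 0.6, "travel": [-0.5, 0, 0], "spin": 0},
    {"fingers": 0.6, "travel": [0, 0, 0], "spin": 0},
    {"fingers": 0.6, "travel": [0, 0, 0], "spin": 0},
  ],
)

```text
clock: 10.85
position: [563.1, 65.2, 171.8]
ee_rot: [[0.001, 0.967, 0.254], [-0.027, 0.254, -0.967], [-1.0, -0.006, 0.026]]
ft_force: [-0.0, 1.1, -0.4]
gripper_width: 0.599
```

```bash
python3 go.py 562.5 63 150;python3 - <<'E'
from h import *
s=snap('scene','s4')
cv2.imwrite('pics/c5.png',cv2.resize(s['img'][90:220,180:330,::-1],None,fx=4,fy=4,interpolation=cv2.INTER_CUBIC))
E
```

```text
clk 10.85 pos [563.1  65.2 171.8] jaw deg 14.7 xaxis [ 0.001 -0.027 -1.   ] grip 0.599 F [-0.   1.1 -0.4]
units [ 1.09 -0.05  0.07]
```

View pics/c5.png

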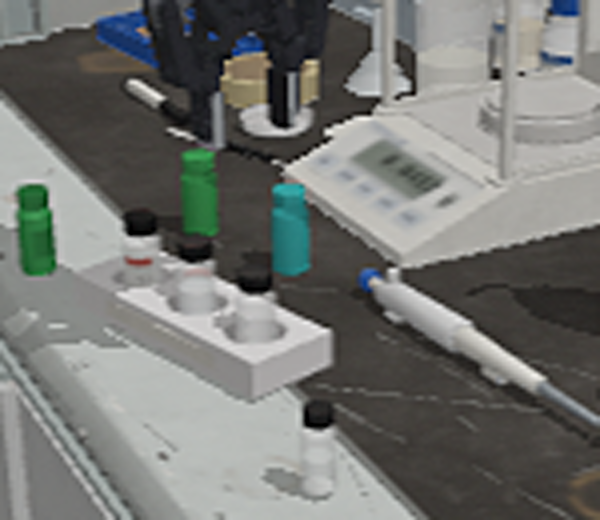

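The picture shows all three vials upright in the block, with vial_4 in the right well (crop 255,305). The gripper is well clear, so I'm handing in.

```bash
python3 -c "
from cell import ctrl
print(ctrl.hand_in())"
```

```text
the job is handed in; nothing more can be done
None
```

The tall unlabelled vial (vial_4, the middle one in the row) now stands upright in the empty right-hand (-y) well, and the job is handed in at about 11 s of robot time.

- **Grasp:** My first grip landed on the cap edge, so I opened and regripped about 15 mm lower, on the glass. At z ≈ 46 mm this is still above the 40 mm limit.
- **Placing:** The vial touched the well floor with the tool at z = 44.0 mm, against 44.3 mm expected. Contact force was about 33 N in all at the wrist.
- **Last check:** The final picture shows all three vials upright in their wells, the two labelled ones still in place. The gripper was open and about 100 mm above the vial.
- **What disagreed:** The two cameras differed by 3–7 mm on positions, which was workable with 7 mm of clearance in the well. The tool also leaned up to 2° during the moves. No check failed.

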